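# Fit the right spacer block beside the jar in the packing jig

### The arm

A 6-joint arm with a two-finger parallel gripper is mounted at the origin on the work surface. World frame = base frame: x ahead of the robot, y to its left, z up, the work surface at z = 0. Lengths are in mm, angles in degrees, forces in N, time in s.
With the tool pointing down it reaches from about 300 to 850 mm from the base axis. Payload 4.2 kg.
Tool frame: the origin (TCP) lies midway between the tips of the shut fingers; the grasp point (between the pads) lies 19 mm behind it; x points along the fingers, y is the direction in which the jaws open and shut, and the axes are right-handed (so a half turn about x gives the same grasp; the last joint's range is limited). The gripper opens to 91 mm and grips with 3 to 60 N. Pads are 32 mm wide; open, the fingers measure 118 mm over their backs; the gripper's body (76 mm by 178 mm) begins 60 mm behind the grasp point.
Start: joints at [-1.146, 18.312, 89.639, -0, 72.044, -1.146], TCP at [575.016, 0, 213.976] pointing down, gripper open.
Joint ranges: [-177.97, 177.97], [-48.28, 115.42], [12.27, 149.76], [-77.06, 257.06], [2.81, 150.46], [-146.56, 146.56]. Speed limits (degrees/s): [147.25, 147.25, 180, 180, 180, 180].

### API

Orientations are given as [roll, pitch, yaw] about the fixed x, y, z axes, in that order (R = Rz(yaw) Ry(pitch) Rx(roll)).
In Python, from workcell import env gives the robot as it stands.
- The arm moves only by the shell command python3 -m handwheel 'ROWS' [FORCE]. ROWS is text: rows parted by semicolons, each of 7 numbers parted by spaces: the turn, a rotation vector about the tool's x, y, z in degrees, then the shift along the tool's x, y, z in m, then the finger opening in m, from 0 to 0.0912. In form: rx ry rz x y z grip; .... A call has 1 to 12 rows; each row is the pose to reach, as a shift and turn from the pose commanded when the call began, along the tool's axes at that moment; what a row does not reach only later rows make up. A row lasts 1/12 s, in which the tool goes at most 41.7 mm and 7.16 degrees, less where a joint would pass 70% of its speed; a pose out of reach is approached as far as the arm can. A call with a gripper value outside its range is refused whole. The fingers move at their own pace and stop on an object; FORCE is the grip in N (left out, the last holds). Time passes only in rows, so rows that repeat a pose let the fingers close. It gives the time, the measured TCP pose, the force and the opening at its end, in the units of the state.
- env.state(): the state, without advancing time (a new reading comes with each control period).
- env.grab_frame(name): name is "scene" or "side" or "wrist"; returns the picture (400x640x3 uint8, red, green, blue); there is no depth.
- env.get_calibration(name): a dict with "mtx" (3x3 intrinsics, pixels), "k1" (the pictures are not rectified: a ray, as slopes to the right and down, at radius r is drawn at 1 + k1 r^2 times it, then the intrinsics apply), "T" (4x4, takes a point from camera to world coordinates); the wrist camera has in their place "hand_eye" (4x4, takes a point from camera to tool coordinates, whose origin is the TCP and whose axes are the tool frame's). Camera axes: x right, y up, looking along -z (the intrinsics and any distortion apply to the point x, -y, -z); pixel columns grow to the right and rows downward; lengths in mm; the calibration is good to about 2 mm. A picture is of the moment at which its call begins: read the wrist's pose just before it. get_calibration takes no time and is no camera call.
- env.job_done(): hands the job in, once; it reports no verdict.
The state is a dict: "time_s": time; "qpos": joint angles; "qvel": joint speeds; "effort": joint torques, N m; "ee_pos": TCP position; "ee_rot": TCP orientation; "force": force on the tool from outside, world axes, zero at the start; "torque": the same for the moment, N m; "gripper_width": finger opening in mm.
Only numpy, scipy, OpenCV 4.12 (cv2) and the standard library are available. Lean on these libraries where they do the work, as an engineer would, in place of code of your own. Each camera call takes 0.05 s, during which the arm holds its last target. There are 200 camera calls.

### The job

The cream jar standing in the walled bay of the packing jig has room to slide about. Choose the one of the three wooden spacer blocks that fills the remaining gap (the thickest that still goes in, with a few millimetres to spare) and stand it upright in the gap, fully down on the bay floor, then let go. Leave the jars and the other two blocks standing where they are.

Things in the scene. Friction and masses are not known exactly. Their poses are not given: they have to be found in the camera images.
- jig: Fixed green packing board 6 mm thick. Origin: its underside (z=0) below the centre of the jar bay: inside 76 mm along its x, 97 mm along its y (+-48.5), floor 6 mm over the bench, aluminium walls 6 mm thick, tops 35 mm over the bench. A jar stands against the bay's +y wall; past that wall two fixed bottles, tops 68 mm over the bench. Two spare jars stand on the board at x = 108 mm.
- bay_end (a point): Middle of the foot of the bay's -y end wall, on its inner face, at the bay floor (6 mm over the bench); axes as the jig's. The gap to fill runs from here along +y to the jar in the bay.
- jar_small_c (a point): Centre (half-way up) of the small loose cream jar: brown glass with white lid, round, 40 mm in diameter, 36 mm tall, standing on the board, either in the jar bay (jig x near 0, 1 mm off the +y wall; it then leaves a gap of 56 mm) or spare (jig x near 108 mm).
- jar_medium_c (a point): Centre (half-way up) of the medium loose cream jar: brown glass with white lid, round, 54 mm in diameter, 36 mm tall, standing on the board, either in the jar bay (jig x near 0, 1 mm off the +y wall; it then leaves a gap of 42 mm) or spare (jig x near 108 mm).
- jar_large_c (a point): Centre (half-way up) of the large loose cream jar: brown glass with white lid, round, 68 mm in diameter, 36 mm tall, standing on the board, either in the jar bay (jig x near 0, 1 mm off the +y wall; it then leaves a gap of 28 mm) or spare (jig x near 108 mm).
- block_thin_c (a point): Centre (half-way up) of the thin loose wooden spacer block, standing upright on the bench: 18 mm thick along its y, 60 mm long along its x, 80 mm tall along z. Same wood as the others. In the gap its thickness lies along the jig's y; on the bay floor its top 51 mm stand over the walls (44 mm over the jar), to be pinched there across the thickness.
- block_middle_c (a point): Centre (half-way up) of the middle loose wooden spacer block, standing upright on the bench: 32 mm thick along its y, 60 mm long along its x, 80 mm tall along z. Same wood as the others. In the gap its thickness lies along the jig's y; on the bay floor its top 51 mm stand over the walls (44 mm over the jar), to be pinched there across the thickness.
- block_thick_c (a point): Centre (half-way up) of the thick loose wooden spacer block, standing upright on the bench: 46 mm thick along its y, 60 mm long along its x, 80 mm tall along z. Same wood as the others. In the gap its thickness lies along the jig's y; on the bay floor its top 51 mm stand over the walls (44 mm over the jar), to be pinched there across the thickness.
Mind the look-alikes: they are no part of the job. What is shaped like the part that bears block_thick_c but red is not meant. What is shaped like the part that bears jar_medium_c but purple is not meant.

How it is judged:
By the outcome, as a careful person would: the job done as asked, in the order asked, and still so for the second after the job is handed in, with the robot touching nothing.
It also fails if it takes over 32 s, if anything falls off the work surface, if the arm or the gripper's body presses on something with over 40 N, if the wrist force passes 120 N, or if a joint passes its speed limit or range.

## Working session

There is one attempt and no reset: what is moved stays moved. The work goes in short steps, Python scripts to look and compute and a shell command to move; the robot and the scene stay as the last step left them, time stands still between calls to the robot, and variables do not carry over. Pictures are saved under pics/ and viewed, on a budget of 10 in all, crops included, one or two more only if the job needs it, and the job is handed in when it is done.

```bash
mkdir -p pics; python3 - <<'E'
from workcell import env
import cv2
s=env.state();print(s['time_s'],s['ee_pos'],s['ee_rot'],s['gripper_width'])
for n in ['scene','side','wrist']:
    c=env.get_calibration(n);print(n,{k:(v.tolist() if hasattr(v,'tolist') else v) for k,v in c.items()})
    cv2.imwrite(f'pics/{n}0.png',env.grab_frame(n)[...,::-1])
E
```

```text
0.0 [ 5.74491484e+02 -7.83600952e-03  2.13118270e+02] [ -89.97410208   89.89818599 -179.97285973] 91.47797135828266
scene {'mtx': [[490.1427226652256, 0.0, 314.28606628379845], [0.0, 490.1427226652256, 191.0093335027069], [0.0, 0.0, 1.0]], 'k1': 0.010830275510442132, 'T': [[-0.44900484264650314, -0.5853016825576325, 0.6751419048431176, 1328.2465797739058], [0.8932836057653609, -0.3117562031604755, 0.3238093103383525, 394.78051193531707], [0.020953542679557124, 0.7484851435974992, 0.6628204423997551, 844.1949965839091], [0.0, 0.0, 0.0, 1.0]]}
side {'mtx': [[483.2814475483665, 0.0, 323.7270499540394], [0.0, 483.2814475483665, 207.46025213372664], [0.0, 0.0, 1.0]], 'k1': -0.059364165844954665, 'T': [[0.9963104842636767, 0.066727012847554, -0.05397151751359506, 487.47090405827277], [-0.0850483501781677, 0.6834011824693068, -0.7250721356744616, -897.3454443149452], [-0.011497698824099463, 0.7269871591410646, 0.6865547854073661, 945.7748713397551], [0.0, 0.0, 0.0, 1.0]]}
wrist {'mtx': [[351.0135358884356, 0.0, 318.58913278924564], [0.0, 351.0135358884356, 201.2946407621237], [0.0, 0.0, 1.0]], 'k1': -0.06508026287711731, 'hand_eye': [[-0.000291787246815311, 0.2972370814938284, -0.9548036616211906, -171.30107617234194], [0.9999998790829834, -0.0002912254545914838, -0.0003962597033513204, 0.3398199379881506], [-0.0003958462081389717, -0.9548036617927085, -0.29723696057693383, -83.38586479378799], [0.0, 0.0, 0.0, 1.0]]}
```

View pics/scene0.png

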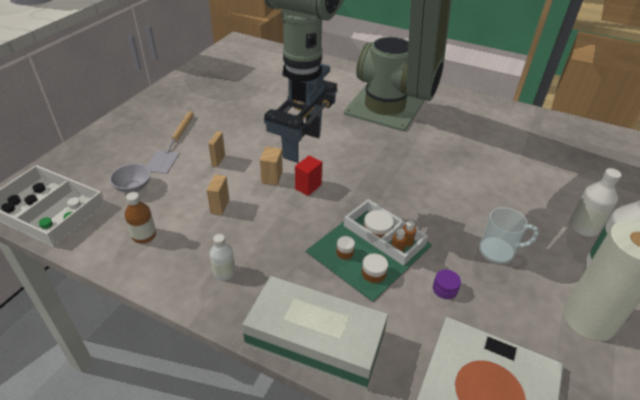

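View pics/side0.png

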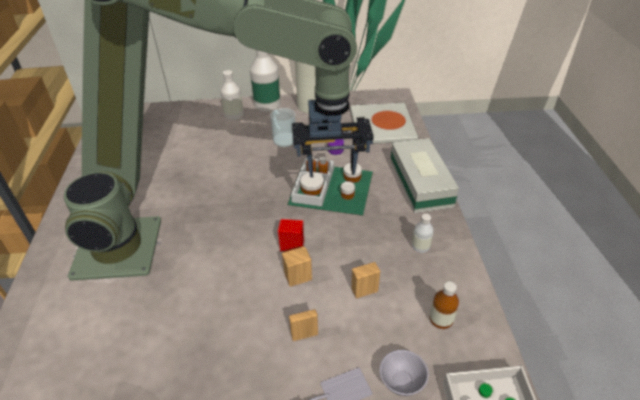

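View pics/wrist0.png

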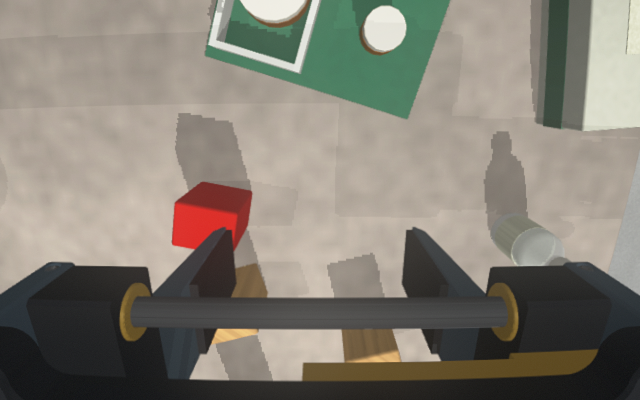

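The scene view shows three wooden blocks at about (217,148), (218,195) and (271,165), with the red decoy at (308,175). The jig is at (370,245), its bay jar at (379,222), and the spares are at (345,247) and (375,267). I'll enlarge both fixed views to pick out the corners.

```bash
python3 - <<'E'
import cv2,numpy as np
a=cv2.imread('pics/scene0.png');b=cv2.imread('pics/side0.png')
f=lambda i,x,y,w,h,W,H:cv2.resize(i[y:y+h,x:x+w],(W,H),interpolation=cv2.INTER_CUBIC)
# left halves: blocks ; right: jig
cv2.imwrite('pics/c1.png',np.hstack([f(a,195,120,100,100,400,400),f(a,310,195,100,100,400,400)]))
cv2.imwrite('pics/c2.png',np.hstack([f(b,280,245,100,100,400,400),f(b,285,130,100,100,400,400)]))
E
```

```text
(no output)
```

View pics/c1.png

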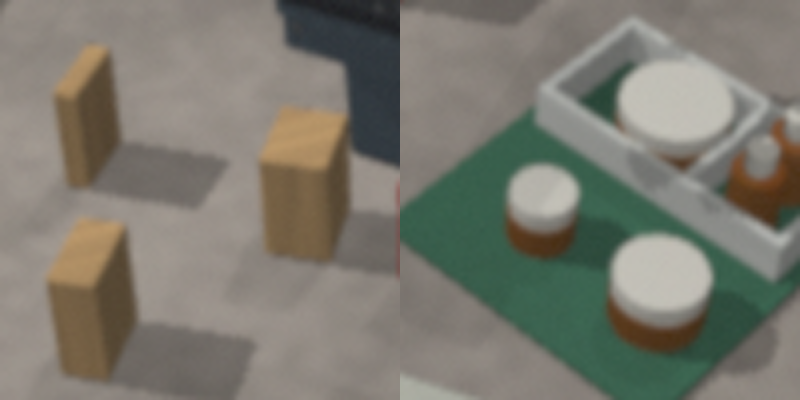

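View pics/c2.png

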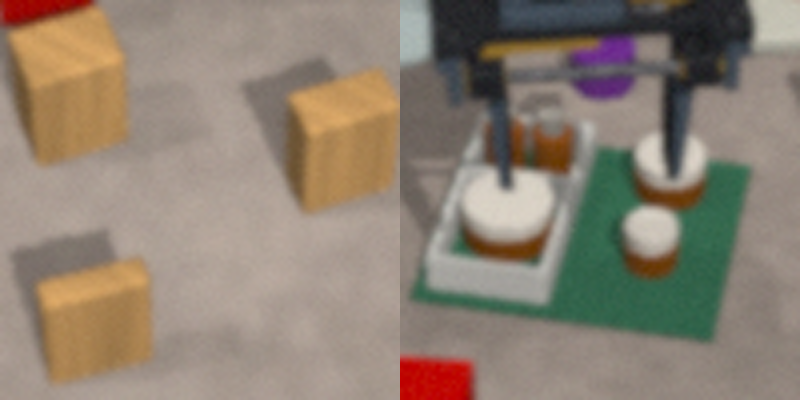

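The bay jar is the largest of the three, so the gap is 28 mm and the thin block is the one. It is at scene (217,148) and side (304,325). Next I fit its pose and the jig's from the corners in both views.

```bash
cat > h.py <<'E'
import numpy as np,json
from workcell import env
from scipy.optimize import least_squares
from scipy.spatial.transform import Rotation as Ro
def Rtool(s):
    return Ro.from_euler('xyz',s['ee_rot'],degrees=True).as_matrix()
def cam(n,s=None):
    c=env.get_calibration(n)
    if n=='wrist':
        T=np.eye(4);T[:3,:3]=Rtool(s);T[:3,3]=s['ee_pos'];T=T@np.array(c['hand_eye'])
    else:T=np.array(c['T'])
    return np.array(c['mtx']),c['k1'],np.linalg.inv(T)
def proj(C,P):
    K,k,Ti=C;p=np.atleast_2d(P)@Ti[:3,:3].T+Ti[:3,3]
    u=np.c_[p[:,0],-p[:,1]]/-p[:,2:];u=u*(1+k*(u**2).sum(1,keepdims=True))
    return u*[K[0,0],K[1,1]]+K[:2,2]
def place(q,P):
    c,s=np.cos(q[2]),np.sin(q[2]);P=np.array(P,float)
    return np.c_[q[0]+c*P[:,0]-s*P[:,1],q[1]+s*P[:,0]+c*P[:,1],P[:,2]]
def fit(obs,q0):  # obs: list (cam, local pts, pixels)
    f=lambda q:np.concatenate([(proj(C,place(q,P))-np.array(U)).ravel() for C,P,U in obs])
    r=least_squares(f,q0,loss='soft_l1');return r.x,f(r.x).reshape(-1,2).round(1)
E
python3 - <<'E'
from h import *
sc,sd=cam('scene'),cam('side')
A=lambda L,o:[(o[0]+x/4,o[1]+y/4) for x,y in L]
so,s2=(310,195),(285,130)
jp=[(44,-54.5,35),(-44,-54.5,35),(0,13.5,42)]
best=None
for y0 in np.arange(-3,3.2,.8):
    q,r=fit([(sc,jp,A([(140,90),(232,18),(276,103)],so)),(sd,jp,A([(150,275),(30,262),(107,203)],s2))],[650,100,y0])
    if best is None or abs(r).sum()<abs(best[1]).sum():best=(q,r)
print('jig',best[0][:2],np.degrees(best[0][2]),best[1].tolist())
bo,b2=(195,120),(280,245)
h,t=30,9
pts=[(-h,-t,80),(h,-t,80),(h,t,80),(-h,t,80)]
for name,(S,D) in {'thin':([(90,45),(57,92),(75,98),(110,48)],[(38,286),(145,259),(151,278),(43,300)])}.items():
    # scene order / side order trials by cyclic shift
    for rot in range(4):
     for rot2 in range(4):
      for fl in (0,1):
       Dd=D[::-1] if fl else D
       q,r=fit([(sc,np.roll(pts,rot,0),A(S,bo)),(sd,np.roll(pts,rot2,0),A(Dd,b2))],[500,-200,0.3])
       if abs(r).max()<4:print(name,rot,rot2,fl,q[:2],np.degrees(q[2]),r.tolist())
s=env.state();print(Rtool(s).round(3).tolist())
E
```

```text
jig [529.93035562 168.43337377] 11503.723268392972 [[-1.1, 0.5], [-0.9, 0.4], [-0.3, -0.1], [-0.7, -0.8], [-1.2, -1.4], [-0.2, -1.9]]
thin 0 0 1 [ 483.9761335  -307.49752143] 10.509184493345144 [[-1.0, -0.0], [-2.4, 0.7], [-0.6, 0.4], [0.2, 0.4], [-0.5, 1.0], [0.1, -0.0], [-0.5, -2.1], [-1.1, -2.4]]
thin 2 2 1 [ 483.97613296 -307.49752299] 2350.509203230735 [[-1.0, -0.0], [-2.4, 0.7], [-0.6, 0.4], [0.2, 0.4], [-0.5, 1.0], [0.1, -0.0], [-0.5, -2.1], [-1.1, -2.4]]
[[-0.001, 1.0, -0.0], [0.0, -0.0, -1.0], [-1.0, -0.001, -0.0]]
```

```bash
python3 -m handwheel '79.5 0 0 0.03 -0.0905 0.3075 0.0912;79.5 0 0 0.03 -0.0905 0.3075 0.0912;79.5 0 0 0.03 -0.0905 0.3075 0.0912;79.5 0 0 0.03 -0.0905 0.3075 0.0912;79.5 0 0 0.03 -0.0905 0.3075 0.0912;79.5 0 0 0.03 -0.0905 0.3075 0.0912;79.5 0 0 0.03 -0.0905 0.3075 0.0912;79.5 0 0 0.03 -0.0905 0.3075 0.0912;79.5 0 0 0.03 -0.0905 0.3075 0.0912;79.5 0 0 0.03 -0.0905 0.3075 0.0912;79.5 0 0 0.03 -0.0905 0.3075 0.0912;79.5 0 0 0.03 -0.0905 0.3075 0.0912'
python3 -m handwheel '0 0 0 0 0 0 0.0912;0 0 0 0 0 0 0.0912;0 0 0 0 0 0 0.0912'
python3 - <<'E'
from h import *
import cv2
s=env.state();print(s['ee_pos'],s['qpos'],Rtool(s).round(3).tolist())
im=env.grab_frame('wrist');C=cam('wrist',s)
q=[484,-307.5,np.radians(10.5)]
pts=[(-30,-9,80),(30,-9,80),(30,9,80),(-30,9,80)]
p=proj(C,place(q,pts));print(p.round(0).tolist())
o=im[...,::-1].copy();
cv2.imwrite('pics/w1raw.png',o)
cv2.polylines(o,[np.int32(p)],True,(255,0,0),1);cv2.imwrite('pics/w1.png',o)
E
```

```text
time_s: 1.15
ee_pos: [484.2, -307.8, 183.5]
ee_rot: [-50.2, 90.0, 140.1]
force: [-1.0, 0.2, -0.0]
gripper_width: 91.2
time_s: 1.4
ee_pos: [484.6, -307.3, 183.9]
ee_rot: [-81.1, 90.0, 109.6]
force: [0.0, -0.4, -0.6]
gripper_width: 91.0
[ 484.57737622 -307.2606506   183.91556829] [-3.35286895e+01  1.93662620e+01  9.25519335e+01  4.25498451e-03
  6.80870617e+01  4.58470254e+01] [[-0.0, 0.184, -0.983], [0.0, -0.983, -0.184], [-1.0, -0.0, 0.0]]
[[328.0, 235.0], [328.0, 165.0], [306.0, 165.0], [306.0, 235.0]]
```

View pics/w1.png

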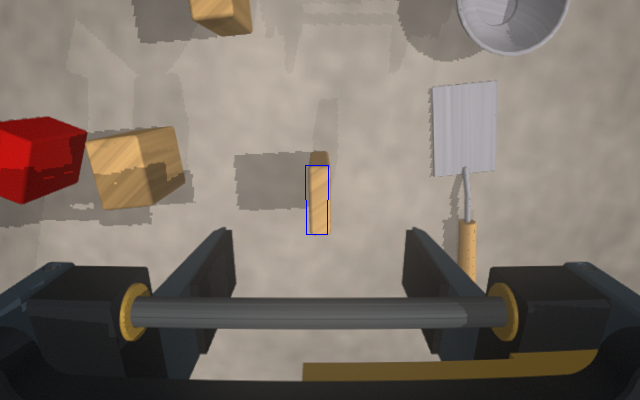

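The projected outline sits on the block's top face, cols 306–328 and rows 165–235, so the estimate is within about 1 mm. Now I descend and grip.

```bash
python3 -m handwheel '0 0 0 0.04 0 0 0.0912;0 0 0 0.075 0 0 0.0912;0 0 0 0.105 0 0 0.0912;0 0 0 0.125 0 0 0.0912;0 0 0 0.134 0 0 0.0912;0 0 0 0.134 0 0 0.0912;0 0 0 0.134 0 0 0.01;0 0 0 0.134 0 0 0.01;0 0 0 0.134 0 0 0.01;0 0 0 0.134 0 0 0.01;0 0 0 0.134 0 0 0.01;0 0 0 0.134 0 0 0.01' 30
python3 -m handwheel '0 0 0 0 0 0 0.01;0 0 0 0 0 0 0.01;0 0 0 0 0 0 0.01;0 0 0 0 0 0 0.01;0 0 0 0 0 0 0.01;0 0 0 0 0 0 0.01' 30
```

```text
time_s: 2.45
ee_pos: [484.8, -307.7, 50.6]
ee_rot: [138.5, 89.9, -31.0]
force: [0.5, 0.7, 0.7]
gripper_width: 54.0
time_s: 2.95
ee_pos: [484.5, -307.5, 49.9]
ee_rot: [-67.1, 90.0, 123.4]
force: [-1.1, 1.1, 0.3]
gripper_width: 18.0
```

```bash
python3 -m handwheel '0 0 0 -0.03 0 0 0.01;0 0 0 -0.07 0 0 0.01;0 0 0 -0.105 0 0 0.01;0 0 0 -0.13 0 0 0.01;0 0 0 -0.13 0 0 0.01' 30
python3 -m handwheel '2 0 0 0 -0.02 -0.0028 0.01;5 0 0 0 -0.055 -0.0076 0.01;8 0 0 0 -0.095 -0.013 0.01;11 0 0 0 -0.135 -0.019 0.01;14 0 0 0 -0.175 -0.024 0.01;17 0 0 0 -0.215 -0.03 0.01;20 0 0 0 -0.255 -0.035 0.01;22 0 0 0 -0.295 -0.041 0.01;24 0 0 0 -0.335 -0.046 0.01;26 0 0 0 -0.375 -0.052 0.01;26.8 0 0 0 -0.415 -0.058 0.01;26.8 0 0 0 -0.44 -0.061 0.01' 30
python3 -m handwheel '0 0 0 0 -0.014 0.0046 0.01;0 0 0 0 -0.014 0.0046 0.01;0 0 0 0 -0.014 0.0046 0.01;0 0 0 0 -0.014 0.0046 0.01' 30
cat > look.py <<'E'
from h import *
import cv2,sys
s=env.state();im=env.grab_frame('wrist');C=cam('wrist',s)
print(s['time_s'],s['ee_pos'],s['gripper_width'],s['force'],Rtool(s).round(4).tolist())
q=[529.93,168.43,np.radians(-16.28)]
p=proj(C,place(q,[(44,-54.5,35),(-44,-54.5,35),(38,-48.5,35),(-38,-48.5,35),(38,48.5,35),(-38,48.5,35),(0,13.5,42)]));print(p.round(0).tolist())
o=im[...,::-1].copy();cv2.imwrite(f'pics/{sys.argv[1]}raw.png',o)
for a in p:cv2.drawMarker(o,tuple(int(v) for v in a.round()),(255,0,0),0,8)
cv2.imwrite(f'pics/{sys.argv[1]}.png',o)
E
python3 look.py w2
```

```text
time_s: 3.37
ee_pos: [487.4, -309.3, 186.1]
ee_rot: [136.6, 89.3, -32.9]
force: [0.8, -0.4, -0.8]
gripper_width: 18.1
time_s: 4.37
ee_pos: [463.3, 139.5, 179.1]
ee_rot: [-21.5, 89.9, 142.3]
force: [0.5, 0.2, -0.2]
gripper_width: 17.9
time_s: 4.7
ee_pos: [463.4, 150.2, 179.3]
ee_rot: [55.0, 89.9, -141.3]
force: [0.0, -0.4, -1.0]
gripper_width: 17.6
4.7 [463.42333876 150.1994757  179.33630419] 17.614293791081067 [ 0.00255174 -0.37547127 -0.97011797] [[-0.0012, -0.2808, -0.9598], [-0.0009, -0.9598, 0.2808], [-1.0, 0.0012, 0.0009]]
[[339.0, 72.0], [337.0, 173.0], [331.0, 79.0], [331.0, 166.0], [219.0, 80.0], [225.0, 166.0], [260.0, 125.0]]
```

View pics/w2.png

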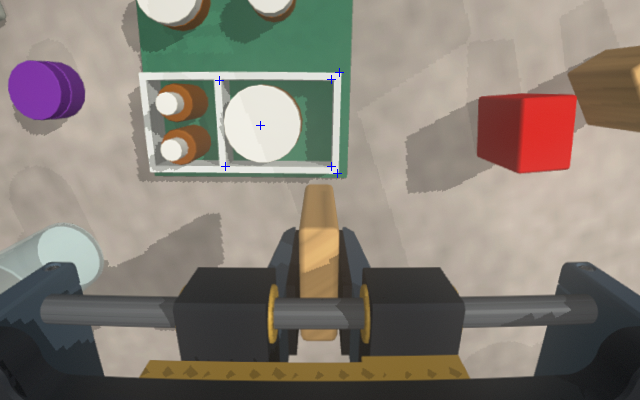

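The wrist view agrees with the jig fit: wall inner face at column 331, lid centre near (262,124), lid edge at 300. The gap is therefore about 28 mm. Next I move over the gap and partly down.

```bash
python3 -m handwheel '0 0 0 0 -0.001 -0.03 0.01;0 0 0 0 -0.0017 -0.0588 0.01;0 0 0 0 -0.0017 -0.0588 0.01;0 0 0 0.03 -0.0017 -0.0588 0.01;0 0 0 0.06 -0.0017 -0.0588 0.01;0 0 0 0.075 -0.0017 -0.0588 0.01;0 0 0 0.075 -0.0017 -0.0588 0.01;0 0 0 0.075 -0.0017 -0.0588 0.01;0 0 0 0.075 -0.0017 -0.0588 0.01' 30
python3 look.py w3; python3 - <<'E'
from h import *
import cv2
o=[]
for n,(x,y) in {'scene':(330,140),'side':(265,115)}.items():
    im=env.grab_frame(n)[...,::-1];o.append(cv2.resize(im[y:y+120,x:x+100],(400,480),interpolation=cv2.INTER_CUBIC))
w=cv2.imread('pics/w3.png')
cv2.imwrite('pics/c3.png',np.hstack(o))
E
```

```text
time_s: 5.5
ee_pos: [521.6, 135.8, 106.2]
ee_rot: [-152.2, 89.9, 11.5]
force: [0.7, -0.0, -0.6]
gripper_width: 17.4
5.5 [521.62170434 135.75228807 106.16613924] 17.416903675134286 [ 0.74873536 -0.01833782 -0.59692302] [[0.0022, -0.2816, -0.9595], [0.0004, -0.9595, 0.2816], [-1.0, -0.001, -0.002]]
[[347.0, 156.0], [344.0, 270.0], [338.0, 165.0], [337.0, 263.0], [201.0, 165.0], [211.0, 262.0], [251.0, 219.0]]
```

View pics/w3.png

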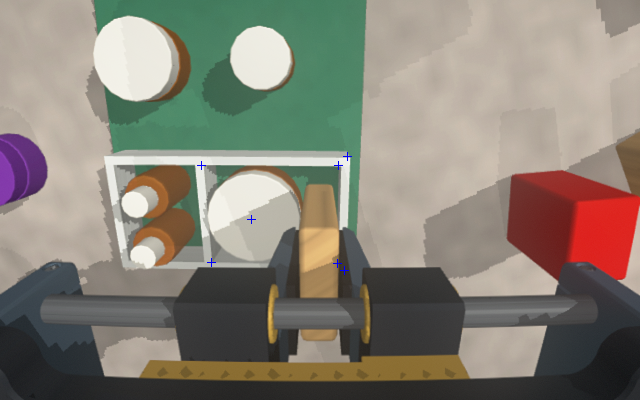

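View pics/c3.png

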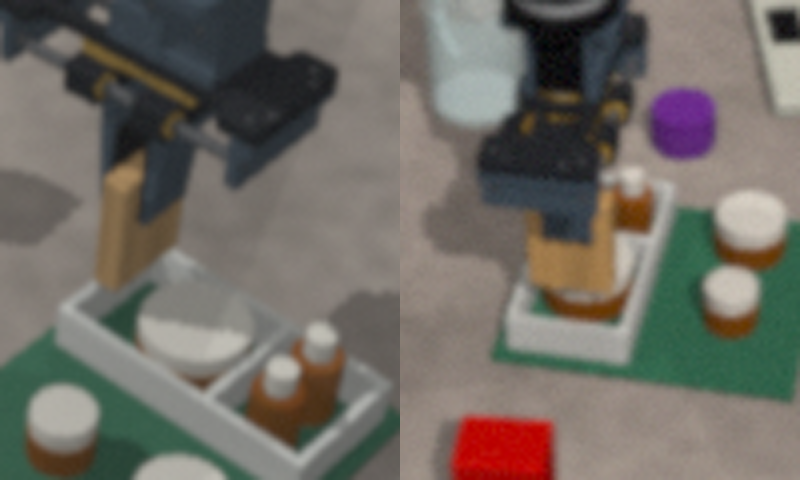

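Seen by the wrist camera, the gap centre is about 1 px (0.8 mm) to the right of the held block. The block's ends lie inside the wall rows. I shift 1 mm and lower.

```bash
python3 -m handwheel '0 0 0 0 0.001 0 0.01;0 0 0 0.008 0.001 0 0.01;0 0 0 0.016 0.001 0 0.01;0 0 0 0.024 0.001 0 0.01;0 0 0 0.032 0.001 0 0.01;0 0 0 0.038 0.001 0 0.01;0 0 0 0.042 0.001 0 0.01;0 0 0 0.042 0.001 0 0.01;0 0 0 0.042 0.001 0 0.01' 30
python3 look.py w4
```

```text
time_s: 6.4
ee_pos: [520.4, 135.2, 62.7]
ee_rot: [33.4, 90.0, -162.9]
force: [0.4, -0.4, -0.4]
gripper_width: 17.9
6.4 [520.44010019 135.15607316  62.65948632] 17.878689529339933 [ 0.35273634 -0.39256736 -0.37566829] [[-0.0004, -0.2806, -0.9598], [-0.0001, -0.9598, 0.2806], [-1.0, 0.0002, 0.0003]]
[[351.0, 168.0], [347.0, 300.0], [341.0, 178.0], [338.0, 292.0], [175.0, 178.0], [190.0, 291.0], [236.0, 243.0]]
```

View pics/w4.png

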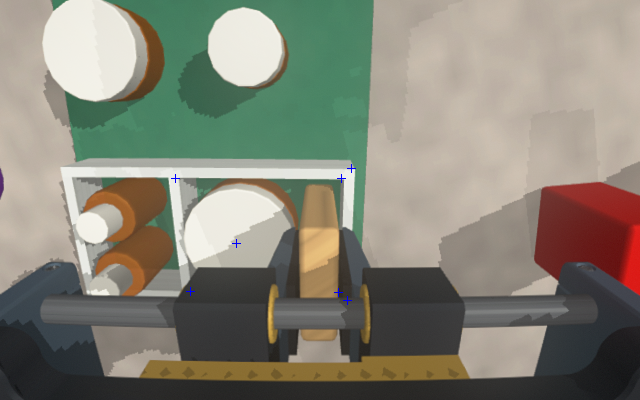

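There is no contact force, the block is within the gap, and the jar hasn't moved. I lower it the last few millimetres.

```bash
python3 -m handwheel '0 0 0 0.003 0 0 0.01;0 0 0 0.005 0 0 0.01;0 0 0 0.006 0 0 0.01;0 0 0 0.006 0 0 0.01;0 0 0 0.006 0 0 0.01' 30
python3 -m handwheel '0 0 0 0.0007 0 0 0.01;0 0 0 0.0007 0 0 0.01;0 0 0 0.0007 0 0 0.01' 30
```

```text
time_s: 6.87
ee_pos: [520.5, 135.1, 57.0]
ee_rot: [-174.2, 90.0, -10.5]
force: [-0.3, 0.2, 0.2]
gripper_width: 17.7
time_s: 7.12
ee_pos: [520.5, 135.1, 56.3]
ee_rot: [-161.8, 90.0, 1.9]
force: [-0.7, 0.8, -0.3]
gripper_width: 17.8
```

```bash
python3 -m handwheel '0 0 0 0.0007 0 0 0.01;0 0 0 0.0007 0 0 0.01;0 0 0 0.0007 0 0 0.01' 30
python3 -m handwheel '0 0 0 0.0007 0 0 0.01;0 0 0 0.0007 0 0 0.01;0 0 0 0.0007 0 0 0.01' 30
```

```text
time_s: 7.37
ee_pos: [520.7, 135.2, 55.9]
ee_rot: [-154.0, 90.0, 9.7]
force: [-0.8, 0.0, 1.7]
gripper_width: 17.7
time_s: 7.62
ee_pos: [520.7, 135.2, 55.9]
ee_rot: [-155.0, 89.9, 8.7]
force: [-0.6, -0.6, 7.5]
gripper_width: 17.8
```

The block touched the floor: 7.5 N with TCP z at 55.9. I release and retreat straight up.

```bash
python3 -m handwheel '0 0 0 0 0 0 0.05;0 0 0 0 0 0 0.05;0 0 0 0 0 0 0.05;0 0 0 0 0 0 0.05;0 0 0 0 0 0 0.05;0 0 0 -0.01 0 0 0.05;0 0 0 -0.03 0 0 0.05;0 0 0 -0.06 0 0 0.05;0 0 0 -0.09 0 0 0.05;0 0 0 -0.12 0 0 0.05;0 0 0 -0.14 0 0 0.05;0 0 0 -0.14 0 0 0.05'
python3 -m handwheel '0 0 0 0 0 0.03 0.05;0 0 0 0 0 0.06 0.05;0 0 0 0 0 0.07 0.05;0 0 0 0 0 0.07 0.05;0 0 0 0 0 0.07 0.05'
python3 look.py w5; python3 - <<'E'
from h import *
import cv2
o=[]
for n,(x,y) in {'scene':(330,180),'side':(275,125)}.items():
    im=env.grab_frame(n)[...,::-1];o.append(cv2.resize(im[y:y+100,x:x+100],(400,400),interpolation=cv2.INTER_CUBIC))
w=cv2.imread('pics/w5raw.png')[40:240,160:360]
cv2.imwrite('pics/c5.png',cv2.resize(np.hstack(o+[cv2.resize(w,(400,400))]),(798,266),interpolation=cv2.INTER_AREA))
E
```

```text
time_s: 8.62
ee_pos: [523.3, 135.8, 200.6]
ee_rot: [-150.4, 89.4, 13.3]
force: [0.2, 0.2, 0.4]
gripper_width: 49.7
time_s: 9.03
ee_pos: [453.7, 154.9, 195.1]
ee_rot: [-166.6, 89.9, -2.8]
force: [0.4, -0.6, -0.1]
gripper_width: 49.8
9.0333 [453.73843456 154.87238591 195.05443132] 49.82473637768606 [ 0.42289838 -0.55705827 -0.05846967] [[0.0015, -0.2798, -0.9601], [-0.0001, -0.9601, 0.2798], [-1.0, -0.0003, -0.0015]]
[[340.0, 61.0], [339.0, 158.0], [333.0, 68.0], [332.0, 152.0], [225.0, 68.0], [230.0, 152.0], [264.0, 112.0]]
```

View pics/c5.png

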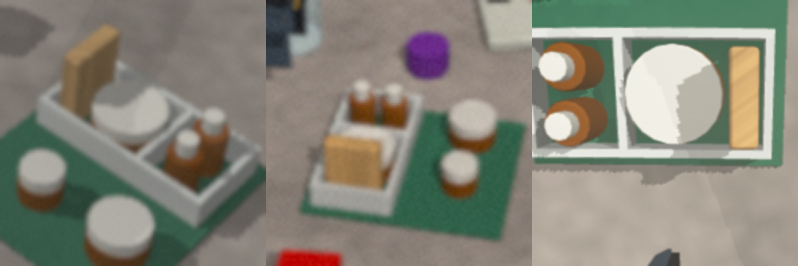

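All three views show the block upright in the gap, clear of jar and walls, with the gripper away from it. I'm handing in.

```bash
python3 -c "
from workcell import env
print(env.job_done())"
```

```text
the job is handed in; nothing more can be done
None
```

The thin spacer block now stands upright on the floor of the bay, in the gap, and I handed the job in at about 9.1 s of the 32 s allowed. The bay jar is the large one, which leaves a 28 mm gap, so only the 18 mm block goes in.

- **Grip:** the fingers closed at 18.0 mm, which matches the block's thickness.
- **Floor contact:** lowering stopped at TCP height 55.9 mm with an upward force of 7.5 N, as expected for a block sitting on the 6 mm floor.
- **After release:** all three cameras showed the block upright between the end wall and the jar, touching neither. The jars in view had not visibly moved, and the gripper was clear.
- **Not re-checked:** I did not take a last picture of the other two blocks. The arm stayed well clear of them when picking, and the carried block passed about 50 mm above their tops.
- **Disagreement:** the fitted jig pose and one wrist view differed by about 2 mm. I shifted 1 mm towards the end wall before lowering. No check failed.

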